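Tap the rack-foot wedge tight

ROBOT

A 6-joint arm with a two-finger parallel gripper is mounted at the origin on the work surface. World frame = base frame: x ahead of the robot, y to its left, z up, the work surface at z = 0. Lengths are in m, angles in degrees, forces in N, time in s.
With the tool pointing down it reaches from about 0.375 to 0.9 m from the base axis. Payload 3.1 kg.
Tool frame: the origin (TCP) lies on the centre line of the jaws, within the pads' length; the fingertips stand 17 mm ahead of it and the grasp point (between the pads) lies 2 mm behind it; z points along the fingers, y is the line along which they close (so a half turn about z gives the same grasp; the last joint's range is limited). The gripper opens to 87 mm and grips with 3 to 60 N. Pads are 19 mm wide; open, the fingers measure 117 mm over their backs; the gripper's body (75 mm by 190 mm) begins 51 mm behind the grasp point.
Start: joints at [64.658, 30.224, 82.088, -0, 67.689, -10.227], TCP at [0.163, 0.603, 0.208] pointing down, gripper open.
Joint ranges: [-176.69, 176.69], [-43.24, 126.21], [12.49, 139.97], [-82, 262], [0, 151.66], [-163.58, 163.58]. Speed limits (degrees/s): [159.86, 159.86, 180, 180, 180, 180].

INTERFACE

Orientations are given as a 3x3 rotation matrix whose columns are the frame's x, y, z axes.
In Python, from rig import bot, imaging, finder gives the robot as it stands. The module is installed in compiled form; this text tells all that it offers.
- The arm moves only by the tool play_rows, never from a script. Its argument "motion" is a list that holds one entry, the list of rows, each a list of 6 numbers: the shift along the tool's x, y, z in shares of 75 cm (1.0 is 75 cm), then the turn, a rotation vector about the tool's x, y, z in shares of 2 pi rad (1.0 is 2 pi rad). In form: [[[dx, dy, dz, wx, wy, wz], ...]]. A call has 1 to 8 rows; each row is the pose to reach, as a shift and turn from the pose commanded when the call began, along the tool's axes at that moment; what a row does not reach only later rows make up. A row lasts 1/12 s, in which the tool goes at most 41.7 mm and 7.16 degrees, less where a joint would pass 70% of its speed; a pose out of reach is approached as far as the arm can. A shift or turn number past 1, either way, is cut back to 1. A call with a gripper value outside its range is refused whole. "fingers" is the finger opening in m, from 0 to 0.087, set as the call begins (left out, the last holds). The fingers move at their own pace and stop on an object; the grip force is fixed at half the most. Time passes only in rows, so rows that repeat a pose let the fingers close. It gives the time, the measured TCP pose, the force, the opening and the grip force at its end, in the units of the state.
- bot.read_state(): the state, without advancing time (a new reading comes with each control period).
- imaging.capture(name): name is "side" or "top" or "wrist"; returns a dict with "frame" (420x560x3 uint8, red, green, blue), "camera_matrix" (3x3 intrinsics, pixels), "k1" (the pictures are not rectified: a ray, as slopes to the right and down, at radius r is drawn at 1 + k1 r^2 times it, then the intrinsics apply), "R" (3x3) and "t" (3): a world point X has camera coordinates R X + t. Camera axes: x right, y down, z forward; pixel columns grow to the right and rows downward; lengths in m; the calibration is good to about 2 mm. A picture is of the moment at which its call begins. There is no depth.
- bot.hand_in(): hands the job in; it is judged then, once.
Trained networks look in the newest picture that a camera, given by its name, has taken for a name from the list of things; names that differ only in an ending like _2 or _b are one class to them, and where a whole thing is asked for, a point or a joint stands for the part that bears it (a point fixed in the world has none). Each returns a list of dicts, best first, with "confidence" (0 to 1); they miss things now and then, are a little off and sometimes report something else, mostly with a low value. They report only what shows in the picture. A call takes as long as a camera call. They do not tell look-alikes from the thing itself.
- finder.recognise(camera, name): "at" ([x, y, z] in m, in world coordinates, good to about 4 mm: the middle of the surface that is visible of it).
- finder.outline_of(camera, name): "pixels" (420x560 bool, what is visible of it).
The state is a dict: "time_s": time; "joint_positions": joint angles; "qvel": joint speeds; "tau": joint torques, N m; "position": TCP position; "tcp_rot": TCP orientation; "force": force on the tool from outside, world axes, zero at the start; "moment": the same for the moment, N m; "opening": opening from 0.0 (shut) to 1.0 (fully open); "grasp_force": force on a finger pad.
Only numpy, scipy, OpenCV 4.12 (cv2) and the standard library are available. Lean on these libraries where they do the work, as an engineer would, in place of code of your own. Each camera call takes 0.05 s, during which the arm holds its last target. There are 200 camera calls.

TASK

The upright of the boot rack is loose in its wooden shoe on the bench. Pick up the wooden mallet and drive the long wedge in between the upright and the cheek with separate light taps on its thick end until it stops advancing and stays firmly jammed by itself; do not hit so hard that it could split, do not touch the wedge with the gripper, and leave the other things where they are. Then lay the mallet flat, as it lay before, back on the middle of the rubber mat and let go.

Things in the scene. Friction and masses are not known exactly. Their poses are not given: they have to be found in the camera images.
- shoe: Wooden shoe screwed to the bench. Origin at bench level under the gap's middle, z up. Base board 8 mm thick, x -42 to +108, y -60 to +85 mm. A straight cheek block, y -40 to +45 mm, top 48 mm over the bench, has its face in the plane x = 0; the wedge slides along it on the board and is driven toward the shoe's -y.
- gap (a point): Middle of the gap between cheek and upright, about 21 mm wide. On its +x side stands the rack's upright (y -30 to +30 mm, 142 mm tall), its face cut to the wedge's slope. It does not shift under the tapping, but the gap differs by up to 5 mm from case to case, so the depth at which the wedge jams differs by up to 40 mm and must be felt.
- wedge: Loose pale wooden wedge, 150 mm long (y), 44 mm tall, 12 mm thick at its thin end (-y), 31 mm at its thick end (+y); 90 g. Origin under it at half length, 10.7 mm from its straight side, which lies along the cheek. It starts loose, thick end out to the shoe's +y, 10 to 65 mm short of touching both sides; then it jams within 1 to 2 mm and stays by friction.
- wedge_butt (a point): Centre of the wedge's thick end face, the face to hit: 31 mm wide, 44 mm tall, its centre 30 mm above the bench, looking to the wedge's +y. A blow or push over 70 N here splits the wedge; light taps of 5 to 20 N at the wrist are enough.
- mallet: Wooden mallet lying flat, 300 g: head 44 mm (x) by 90 mm (y) by 40 mm tall, its two striking faces at y = -45 and +45 mm; straight handle 22 mm wide and 24 mm tall running from the head's side to x = -172 mm, its axis 20 mm above the underside. Origin under the middle of the head.
- mat: Black rubber mat fixed on the bench, 200 mm (x) by 260 mm (y), 3 mm thick; the mallet lies on it at the start. Origin: centre of its underside.
- jar: Bystander: closed glass jar, 72 mm across, 100 mm tall. Origin under its centre.
- can: Bystander: tin can, 70 mm across, 100 mm tall. Origin under its centre.
- carton: Bystander: cardboard carton 120 by 160 by 70 mm. Origin under its centre.
- tape: Bystander: grey tape measure, about 70 mm across, 34 mm tall. Origin under its centre.
- screwdriver: Bystander: screwdriver lying along its x, about 200 mm long.
- offcut: Bystander: block of wood 45 by 90 by 20 mm. Origin under its centre.
Not all that is in view belongs to the job. What is shaped like the shoe but pink or yellow is not meant.

How it is judged:
By the outcome, as a careful person would: the job done as asked, in the order asked, and still so for the second after the job is handed in, with the robot touching nothing.
It also fails if it takes over 56 s, if anything falls off the work surface, if the arm or the gripper's body presses on something with over 40 N, if the wrist force passes 120 N, or if a joint passes its speed limit or range.

## Working session

There is one attempt and no reset: what is moved stays moved. The work goes in short steps, Python scripts to look and compute and a tool call to move; the robot and the scene stay as the last step left them, time stands still between calls to the robot, and variables do not carry over. Pictures are saved under pics/ and viewed, at most 10 in all, crops included, and the job is handed in when it is done.

Besides the shell and the picture viewer there is one more tool, called after ">>>" as a command line: name --argument value ..., lists and objects as JSON in quotes. play_rows: Moves the arm, as the interface text tells. Its arguments: {"type":"object","properties":{"motion":{"type":"array"},"fingers":{"type":"number"}},"required":["motion"]}

```bash
mkdir -p pics; cat > h.py <<'E'
from rig import bot, imaging, finder
import numpy as np, cv2
def K(c): return np.array(c["camera_matrix"]),np.array([c["k1"],0,0,0,0.]),np.array(c["R"]),np.array(c["t"])
def proj(c,P):
    k,d,R,t=K(c); Q=np.atleast_2d(P)@R.T+t
    s=Q[:,:2]/Q[:,2:]; r2=(s**2).sum(1,keepdims=True); s=s*(1+d[0]*r2)
    return s@k[:2,:2].T+k[:2,2]
def ray(c,uv):
    k,d,R,t=K(c); p=cv2.undistortPoints(np.array([[uv]],float),k,d)[0,0]
    return -R.T@t, R.T@np.array([p[0],p[1],1])
def onz(c,uv,z):
    o,v=ray(c,uv); return o+v*(z-o[2])/v[2]
def tri(*cu):
    A=0;b=0
    for c,uv in cu:
        o,v=ray(c,uv); v=v/np.linalg.norm(v); M=np.eye(3)-np.outer(v,v); A=A+M; b=b+M@o
    return np.linalg.solve(A,b)
def save(n,im): cv2.imwrite(f"pics/{n}.png",cv2.cvtColor(im,cv2.COLOR_RGB2BGR))
E
python3 - <<'E'
from h import *
s=bot.read_state(); print(s)
for cam in ["side","top","wrist"]:
    c=imaging.capture(cam); save(cam+"0",c["frame"]); print(cam,"pos",np.round(-np.array(c["R"]).T@np.array(c["t"]),3))
    for n in ["shoe","wedge","wedge_butt","gap","mallet","mat","jar","can","carton","tape","screwdriver","offcut"]:
        try:
            print(n,[(np.round(d["at"],3).tolist(),round(d["confidence"],2)) for d in finder.recognise(cam,n)[:3]])
        except Exception as e: print(n,e)
E
```

```text
{'time_s': 0.0, 'joint_positions': array([ 6.46588179e+01,  3.02793064e+01,  8.21573987e+01,  7.28912172e-04,
        6.76867735e+01, -1.02269584e+01]), 'qvel': array([-0.04959513,  0.00126682, -0.1558998 ,  0.06200115,  0.0120752 ,
       -0.00084861]), 'tau': array([-1.27268930e-03, -4.40054584e+01, -1.76591974e+01,  6.34149997e-02,
        5.81604999e-02, -1.51387990e-04]), 'position': array([0.16259849, 0.60269083, 0.20696238]), 'tcp_rot': array([[-9.65406484e-01,  2.60747867e-01, -9.33039001e-04],
       [ 2.60749238e-01,  9.65404610e-01, -1.94269490e-03],
       [ 3.94206602e-04, -2.11877946e-03, -9.99997678e-01]]), 'force': array([-0.06842618, -0.60754794, -0.82299836]), 'moment': array([-0.00780818, -0.00920284,  0.01142757]), 'grasp_force': 0.0, 'opening': 1.0028398381266737}
side pos [-0.096 -0.551  1.082]
shoe [([0.206, 0.274, 0.009], 0.85), ([0.528, -0.14, 0.008], 0.81)]
wedge [([0.535, -0.077, 0.051], 0.56), ([0.48, -0.41, 0.018], 0.25)]
wedge_butt [([0.537, -0.074, 0.052], 0.79)]
gap [([0.208, 0.271, 0.008], 0.98), ([0.53, -0.14, 0.008], 0.8), ([0.266, -0.403, 0.005], 0
[... 644 characters left out ...]
]
gap [([0.266, -0.399, 0.002], 0.92), ([0.21, 0.276, 0.009], 0.85), ([0.542, -0.089, 0.008], 0.66)]
mallet [([0.513, 0.19, 0.041], 0.63), ([0.542, -0.09, 0.01], 0.21)]
mat [([0.485, 0.248, 0.001], 0.65)]
jar [([0.744, -0.036, 0.103], 0.81), ([0.545, -0.084, 0.05], 0.24)]
can [([0.633, 0.439, 0.102], 0.56)]
carton [([0.627, -0.39, 0.07], 0.98)]
tape [([0.381, -0.224, 0.033], 0.98)]
screwdriver [([0.798, 0.176, 0.025], 0.82)]
offcut [([0.492, -0.405, 0.019], 0.81), ([0.631, -0.394, 0.068], 0.34)]
wrist pos [0.096 0.622 0.385]
shoe [([0.148, 0.329, 0.008], 0.69)]
wedge []
wedge_butt []
gap [([0.151, 0.326, 0.006], 0.78)]
mallet []
mat []
jar []
can []
carton []
tape []
screwdriver []
offcut []
```

```bash
python3 -c "
import cv2,numpy as np
a=cv2.imread('pics/top0.png');b=cv2.imread('pics/side0.png');print(a.shape)"
```

```text
(420, 560, 3)
```

View pics/top0.png

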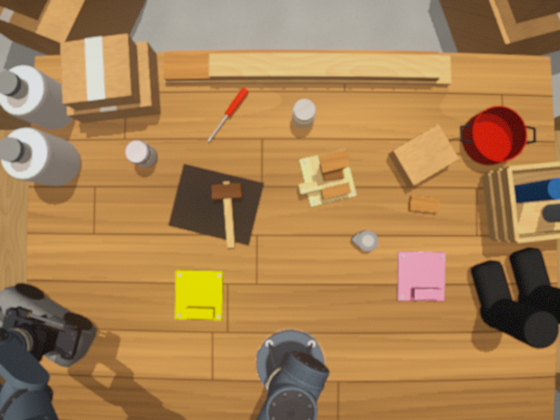

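View pics/side0.png

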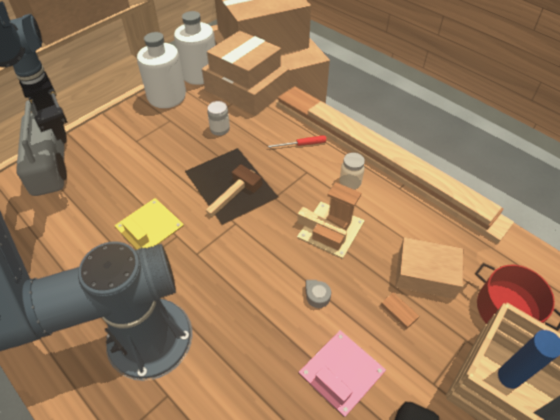

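The top view shows the shoe at about (327,178), with the pale wedge's thick end sticking out to the left (301,188). The mallet head is at (227,190), its handle running down to (230,245), on the dark mat. The yellow shoe (199,295) and pink shoe (421,276) are decoys. Next I'll zoom in.

```bash
python3 - <<'E'
import cv2,numpy as np
a=cv2.imread('pics/top0.png');b=cv2.imread('pics/side0.png')
f=lambda im,x,y,w,h:cv2.resize(im[y:y+h,x:x+w],(400,300),interpolation=cv2.INTER_CUBIC)
o=np.vstack([np.hstack([f(a,287,142,80,60),f(a,162,160,120,90)]),np.hstack([f(b,290,175,80,60),f(b,180,140,120,90)])])
cv2.imwrite('pics/z.png',o)
E
```

```text
(no output)
```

View pics/z.png

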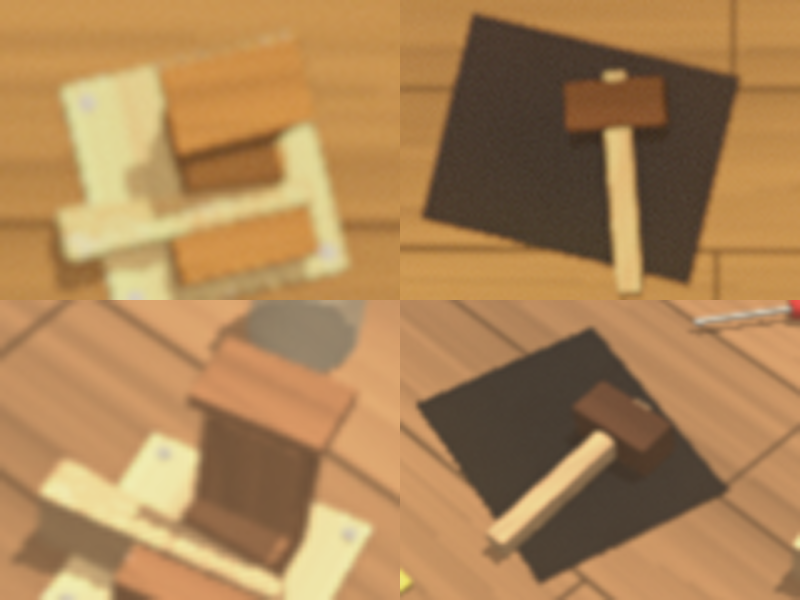

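```bash
cat > fit.py <<'E'
from h import *
from scipy.optimize import least_squares
ct=imaging.capture("top"); cs=imaging.capture("side")
Z=lambda pts,x,y,s,ox,oy:np.array([[x+(u-ox)/s,y+(v-oy)/s] for u,v in pts])
def T(p,L):
    a=p[2];c,s=np.cos(a),np.sin(a);L=np.array(L,float)
    return np.c_[p[0]+c*L[:,0]-s*L[:,1],p[1]+s*L[:,0]+c*L[:,1],L[:,2]+(p[3] if len(p)>3 else 0)]
def fit(name,p0,obs):
    f=lambda p:np.concatenate([(proj(c,T(p,L))-uv).ravel() for c,L,uv in obs])
    r=least_squares(f,p0); print(name,np.round(r.x[:3]*[1,1,57.2958],4),"z",np.round(r.x[3:],4)); print(np.round(r.fun.reshape(-1,2),1).tolist()); return r.x
m=.001
tz=lambda pts:Z(pts,287,142,5,0,0); tm=lambda pts:Z(pts,162,160,10/3,400,0)
sz=lambda pts:Z(pts,290,175,5,0,300); sm=lambda pts:Z(pts,180,140,10/3,400,300)
A=lambda l:np.array(l)*m
fit("shoe",[.54,-.09,.2,0],[(ct,A([[108,85,8],[108,-60,8],[-42,-60,8],[0,45,48],[0,-40,48]]),tz([(62,88),(298,38),(348,268),(172,238),(308,208)])),
 (cs,A([[108,85,8],[108,-60,8]]),sz([(153,432),(372,528)]))])
fit("mallet",[.51,.19,0,0],[(ct,A([[22,45,40],[22,-45,40],[-22,-45,40],[-22,45,40],[-172,0,32]]),tm([(565,83),(664,77),(668,126),(568,132),(628,290)])),
 (cs,A([[22,45,40],[22,-45,40],[-22,-45,40],[-22,45,40]]),sm([(602,381),(672,434),(642,464),(572,410)]))])
fit("mat",[.485,.248,.2,0],[(ct,A([[100,130,3],[100,-130,3],[-100,-130,3],[-100,130,3]]),tm([(473,14),(738,78),(688,284),(424,215)])),
 (cs,A([[100,130,3],[100,-130,3],[-100,-130,3],[-100,130,3]]),sm([(592,328),(725,490),(540,582),(418,405)]))])
print("butt top corners",onz(ct,tz([(58,210)])[0],.052),onz(ct,tz([(65,262)])[0],.052))
print("tri butt cheek-side", tri((ct,tz([(65,262)])[0]),(cs,sz([(38,490)])[0])), tri((ct,tz([(58,210)])[0]),(cs,sz([(65,460)])[0])))
E
python3 fit.py
```

```text
shoe [ 0.5397 -0.1339 12.7128] z [-0.]
[[0.6, -0.4], [-0.8, -0.5], [0.1, 0.8], [0.0, -0.1], [0.6, -0.3], [-0.1, -0.2], [-0.5, 0.3]]
mallet [0.5258 0.1936 3.2531] z [-0.0092]
[[0.5, -0.4], [0.4, -0.2], [-0.1, -0.4], [0.3, -0.6], [-0.2, 0.7], [0.0, 1.6], [-0.0, -0.6], [-0.7, -1.5], [-0.6, 0.6]]
mat [  0.4887   0.2331 -13.5388] z [-0.0081]
[[0.0, -1.2], [0.8, -1.0], [0.3, -0.2], [-0.9, 0.4], [-0.2, -0.1], [0.7, 0.5], [-0.8, 0.8], [-1.2, -0.1]]
butt top corners [ 0.54544024 -0.02197146  0.052     ] [ 0.51452673 -0.02618907  0.052     ]
tri butt cheek-side [ 0.5165039  -0.02810084  0.05144271] [ 0.54697591 -0.02317403  0.0473463 ]
```

```bash
cat > go.py <<'E'
import sys; from h import *
from scipy.spatial.transform import Rotation as Ro
def go(x,y,z,yaw):   # yaw = direction of tool y in world, deg; tool down
    s=bot.read_state(); R=np.array(s["tcp_rot"]); p=np.array(s["position"])
    a=np.radians(yaw); ty=np.array([np.cos(a),np.sin(a),0]); tz=np.array([0,0,-1.]); G=np.c_[np.cross(ty,tz),ty,tz]
    print("t",round(s["time_s"],2),"pos",p.round(4),"yaw",np.degrees(np.arctan2(R[1,1],R[0,1])).round(2),"F",np.round(s["force"],1),"open",round(s["opening"]*87,1),"grip",round(s["grasp_force"],1))
    print("shift",(R.T@(np.array([x,y,z])-p)).round(4).tolist(),"turn",Ro.from_matrix(R.T@G).as_rotvec(degrees=True).round(2).tolist())
if __name__=="__main__": go(*map(float,sys.argv[1:5]))
E
```

```text
(no output)
```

Careful with the scale: shifts go in shares of 75 cm and turns go in shares of 2 pi rad. That gives: -0.414 m / 0.75 = -0.552, -0.315 m / 0.75 = -0.42, -18.4 degrees / 360 = -0.0511.

>>> play_rows --motion '[[[-0.552,-0.42,0,0,0,-0.0511],[-0.552,-0.42,0,0,0,-0.0511],[-0.552,-0.42,0,0,0,-0.0511],[-0.552,-0.42,0,0,0,-0.0511],[-0.552,-0.42,0,0,0,-0.0511],[-0.552,-0.42,0,0,0,-0.0511],[-0.552,-0.42,0,0,0,-0.0511],[-0.552,-0.42,0,0,0,-0.0511]]]'

```text
time_s: 2.72
position: [0.3657, 0.34, 0.2082]
tcp_rot: [[-0.998, -0.058, 0.001], [-0.058, 0.998, 0.0], [-0.001, 0.0, -1.0]]
force: [1.5, 0.7, 0.1]
opening: 1.0
grasp_force: 0.0
```

```bash
python3 go.py .481 .191 .208 93.2
```

```text
t 2.72 pos [0.3657 0.34   0.2082] yaw 93.3 F [1.5 0.7 0.1] open 87.0 grip 0.0
shift [-0.1065, -0.1554, 0.0003] turn [0.02, 0.04, 0.1]
```

To row units: -0.155 m / 0.75 = -0.2067, -0.106 m / 0.75 = -0.1413.

>>> play_rows --motion '[[[-0.1413,-0.2067,0,0,0,0],[-0.1413,-0.2067,0,0,0,0],[-0.1413,-0.2067,0,0,0,0],[-0.1413,-0.2067,0,0,0,0],[-0.1413,-0.2067,0,0,0,0],[-0.1413,-0.2067,0,0,0,0],[-0.1413,-0.2067,0,0,0,0]]]'

```text
time_s: 3.3
position: [0.4801, 0.192, 0.2079]
tcp_rot: [[-0.999, -0.054, -0.0], [-0.054, 0.999, 0.0], [0.0, 0.0, -1.0]]
force: [-0.4, 1.2, -0.4]
opening: 1.002
grasp_force: 0.0
```

```bash
python3 - <<'E'
from h import *
c=imaging.capture("wrist"); save("w1",c["frame"]); np.savez("w1.npz",**c)
s=bot.read_state(); print(s["position"],s["time_s"])
print("pred grasp",proj(c,[[.481,.191,.027]]))
E
```

```text
[0.47900282 0.19285412 0.20782204] 3.35
pred grasp [[279.32212826 193.64495421]]
```

View pics/w1.png

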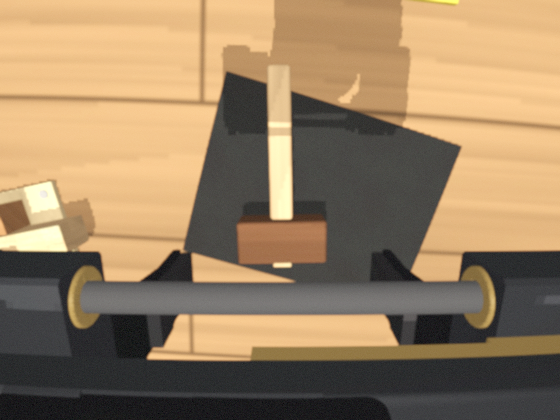

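The wrist picture shows the mallet handle centred on column 280 (rows 66–219). The head spans (238–326, 217–262) and lies between the fingers' planes.

```bash
python3 - <<'E'
from h import *
c=dict(np.load("w1.npz"))
for uv,z in [((238,263),.043),((326,263),.043),((279,66),.035),((281,219),.035)]: print(uv,onz(c,uv,z).round(4))
for uv in [(227,72),(460,146),(186,249)]: print("mat",onz(c,uv,.003).round(4))
# height from two views: handle end, top0 vs wrist
ct=imaging.capture("top"); print("tri end",tri((c,(279,66)),(ct,(230.4,247))).round(4),"head corner -y,+x", tri((c,(238,263)),(ct,(241.2,183.1))).round(4))
E
python3 go.py .484 .193 .03 92.5
```

```text
(238, 263) [0.5522 0.1525 0.043 ]
(326, 263) [0.5473 0.2425 0.043 ]
(279, 66) [0.3601 0.1842 0.035 ]
(281, 219) [0.5054 0.194  0.035 ]
mat [0.3639 0.1318 0.003 ]
mat [0.4229 0.3812 0.003 ]
mat [0.5551 0.0889 0.003 ]
tri end [0.3562 0.1843 0.0127] head corner -y,+x [0.5495 0.1512 0.0463]
t 3.4 pos [0.4785 0.1934 0.2078] yaw 93.3 F [ 0.3 -0.2 -0.3] open 87.2 grip 0.0
shift [-0.0057, -0.0008, 0.1778] turn [0.02, -0.07, 0.8]
```

To row units: 0.181 m / 0.75 = 0.2413, -0.0045 m / 0.75 = -0.006.

>>> play_rows --motion '[[[-0.006,-0.0007,0.0533,0,0,0],[-0.006,-0.0007,0.1067,0,0,0],[-0.006,-0.0007,0.16,0,0,0],[-0.006,-0.0007,0.2,0,0,0],[-0.006,-0.0007,0.2267,0,0,0],[-0.006,-0.0007,0.2413,0,0,0],[-0.006,-0.0007,0.2413,0,0,0]]]' --fingers 0.087

```text
time_s: 3.98
position: [0.4815, 0.1936, 0.025]
tcp_rot: [[-0.998, -0.059, -0.005], [-0.059, 0.998, -0.001], [0.005, -0.0, -1.0]]
force: [0.3, -0.2, 0.5]
opening: 0.998
grasp_force: 0.0
```

>>> play_rows --motion '[[[0,0,0,0,0,0],[0,0,0,0,0,0],[0,0,0,0,0,0],[0,0,0,0,0,0],[0,0,0,0,0,0],[0,0,0,0,0,0],[0,0,0,0,0,0],[0,0,0,0,0,0]]]' --fingers 0.0

```text
time_s: 4.65
position: [0.4841, 0.1926, 0.0272]
tcp_rot: [[-0.998, -0.057, 0.0], [-0.057, 0.998, 0.0], [-0.0, 0.0, -1.0]]
force: [0.1, -0.2, -0.6]
opening: 0.478
grasp_force: 0.0
```

```bash
python3 go.py .482 .192 .13 93.4
```

```text
t 4.65 pos [0.4841 0.1926 0.0272] yaw 93.28 F [ 0.1 -0.2 -0.6] open 41.6 grip 0.0
shift [0.0021, -0.0005, -0.1028] turn [0.0, 0.02, -0.12]
```

>>> play_rows --motion '[[[0,0,0,0,0,0],[0,0,0,0,0,0],[0,0,0,0,0,0],[0,0,0,0,0,0],[0,0,0,0,0,0],[0,0,0,0,0,0],[0,0,0,0,0,0],[0,0,0,0,0,0]]]'

```text
time_s: 5.32
position: [0.4839, 0.1926, 0.0269]
tcp_rot: [[-0.998, -0.057, -0.0], [-0.057, 0.998, -0.0], [0.0, 0.0, -1.0]]
force: [-0.3, -1.5, -0.5]
opening: 0.011
grasp_force: 0.0
```

```bash
python3 - <<'E'
from h import *
c=imaging.capture("wrist"); save("w2",c["frame"]); s=imaging.capture("side"); t=imaging.capture("top")
f=lambda im,x,y,w,h:cv2.resize(im[y:y+h,x:x+w],(400,300),interpolation=cv2.INTER_CUBIC)
save("z2",np.vstack([np.hstack([f(s["frame"],180,140,120,90),f(t["frame"],162,160,120,90)]),np.hstack([cv2.resize(c["frame"],(400,300)),f(c["frame"],180,150,200,150)])]))
print(bot.read_state()["opening"],finder.recognise("side","mallet")[:1],finder.recognise("wrist","mallet")[:1])
E
```

```text
0.002493441536869021 [{'at': [0.4403, 0.1801, 0.0247], 'confidence': 0.65}] [{'at': [0.4112, 0.1882, 0.0311], 'confidence': 0.87}]
```

View pics/z2.png

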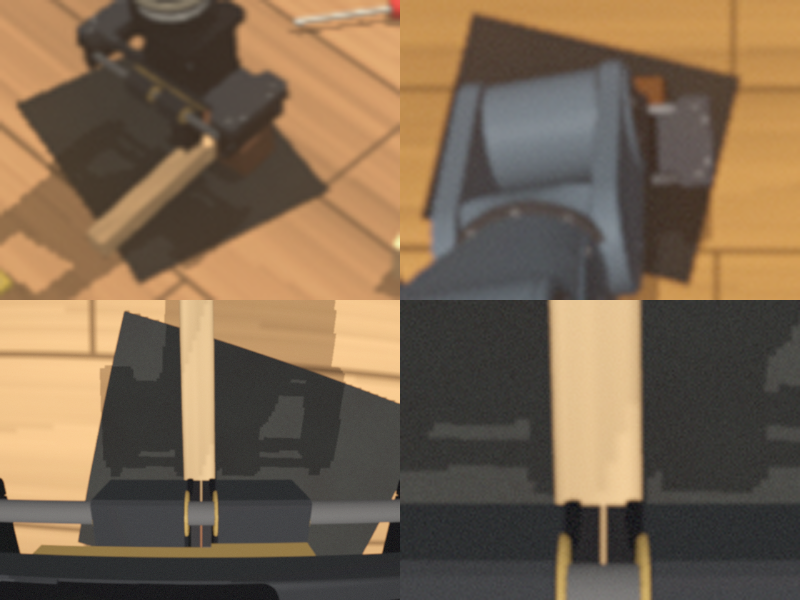

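```bash
python3 - <<'E'
from h import *
c=imaging.capture("wrist"); s=imaging.capture("side")
f=lambda im,x,y,w,h:cv2.resize(im[y:y+h,x:x+w],(400,300),interpolation=cv2.INTER_CUBIC)
save("z3",np.hstack([f(c["frame"],230,230,100,75),f(s["frame"],205,145,60,45)]))
p=np.array(bot.read_state()["position"])
for dz in [.06,.03,0,-.017]: print(dz,proj(c,[p+[0,0,dz]]).round(1),proj(s,[p+[0,0,dz]]).round(1))
E
```

```text
0.06 [[279.4 318. ]] [[235.1 171.5]]
0.03 [[279.7 282.8]] [[235.9 178.2]]
0 [[279.9 258.2]] [[236.6 184.8]]
-0.017 [[280.  247.4]] [[237.  188.4]]
```

View pics/z3.png

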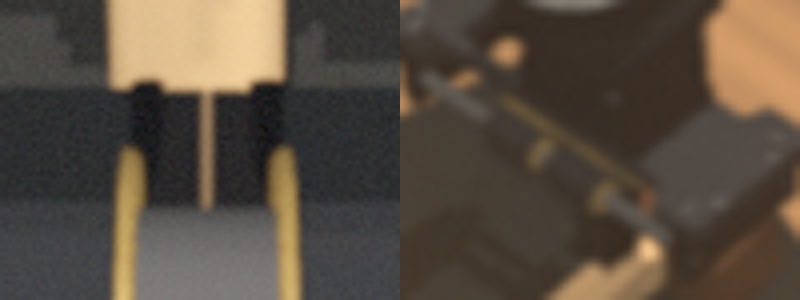

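The gripper closed fully at the handle (opening about 0), and the picture shows the shut fingertips at about (280,250), in front of the handle. I'll check the handle's real height from its apparent width.

```bash
python3 - <<'E'
from h import *
c=imaging.capture("wrist"); fr=c["frame"].astype(int)
for v in [120,160,200,240]:
    row=fr[v,200:360].sum(1); g=np.diff(row.astype(float)); l=200+np.argmax(g)+.5; r=200+np.argmin(g)+.5
    print(v,l,r,[(z,round(1000*np.linalg.norm(onz(c,(r,v),z)-onz(c,(l,v),z)),1), onz(c,((l+r)/2,v),z).round(3)[:2].tolist()) for z in (.0,.01,.02,.035,.05)])
print(fr[240:262:2,250:312:6].sum(2))
s=bot.read_state();print(s["force"],s["moment"],s["opening"],s["position"])
E
```

```text
120 253.5 299.5 [(0.0, np.float64(25.4), [0.413, 0.187]), (0.01, np.float64(24.1), [0.414, 0.187]), (0.02, np.float64(22.9), [0.414, 0.187]), (0.035, np.float64(21.0), [0.414, 0.187]), (0.05, np.float64(19.2), [0.414, 0.187])]
160 253.5 300.5 [(0.0, np.float64(26.6), [0.435, 0.188]), (0.01, np.float64(25.3), [0.434, 0.188]), (0.02, np.float64(24.0), [0.433, 0.188]), (0.035, np.float64(22.0), [0.432, 0.188]), (0.05, np.float64(20.1), [0.43, 0.188])]
200 255.5 300.5 [(0.0, np.float64(26.2), [0.458, 0.19]), (0.01, np.float64(24.9), [0.456, 0.19]), (0.02, np.float64(23.6), [0.454, 0.19]), (0.035, np.float64(21.7), [0.451, 0.19]), (0.05, np.float64(19.8), [0.448, 0.19])]
240 256.5 300.5 [(0.0, np.float64(26.4), [0.483, 0.192]), (0.01, np.float64(25.1), [0.48, 0.192]), (0.02, np.float64(23.8), [0.476, 0.191]), (0.035, np.float64(21.8), [0.471, 0.191]), (0.05, np.float64(19.9), [0.466, 0.191])]
[[165 229 555 560 567 553 591 602 549 199 185]
 [154 231 554 556 572 551 590 603 550 193 196]
 [152 215 556 555 566 559 589 595 555 199 194]
 [185 219 551 553 566 574 588 601 552 209 207]
 [217 247 547 529 564 579 592 595 526 195 221]
 [220 239 469 281 560 578 591 491 286 206 222]
 [165 156 245  88 393 458 424 307  84 175 160]
 [139 143 108  96 140 295 118 115  93 129 145]
 [150 138 113  76 108 286 105 103  95 136 131]
 [146 136 106  64 125 290 138 108  88 143 146]
 [128 148 130  94 118 282 115 112  90 133 132]]
[ 0.50108884 -1.31021808  0.02429186] [ 0.00226791  0.0483011  -0.03319189] 0.008604013673826894 [0.48395338 0.19264451 0.02694187]
```

To row units: -0.12 m / 0.75 = -0.16, -0.08 m / 0.75 = -0.1067.

>>> play_rows --motion '[[[0,0,-0.0133,0,0,0],[0,0,-0.0533,0,0,0],[0,0,-0.1067,0,0,0],[0,0,-0.16,0,0,0],[0,0,-0.16,0,0,0],[0,0,-0.16,0,0,0]]]'

```text
time_s: 6.22
position: [0.4859, 0.1931, 0.1501]
tcp_rot: [[-0.998, -0.057, 0.007], [-0.057, 0.998, 0.001], [-0.007, 0.001, -1.0]]
force: [0.0, 0.5, -0.4]
opening: 0.007
grasp_force: 0.0
```

```bash
python3 - <<'E'
from h import *
c=imaging.capture("wrist"); s=imaging.capture("side"); t=imaging.capture("top")
st=bot.read_state(); p=np.array(st["position"]); print(p,st["force"],st["opening"])
S=s["frame"].copy()
f=lambda im,x,y,w,h:cv2.resize(im[y:y+h,x:x+w],(400,300),interpolation=cv2.INTER_CUBIC)
for dz in [.06,.0,-.017]: 
    print(dz,proj(s,[p+[0,0,dz]]).round(1),proj(c,[p+[0,0,dz]]).round(1))
for dz in (0,-.017):
    q=proj(s,[p+[0,0,dz]])[0].round().astype(int); S[q[1],q[0]]=[0,255,0]
save("z4",np.vstack([np.hstack([f(S,180,120,120,90),f(t["frame"],162,160,120,90)]),np.hstack([cv2.resize(c["frame"],(400,300)),f(c["frame"],220,200,120,90)])]))
E
```

```text
[0.48270923 0.19245277 0.14612335] [-1.06479181  0.12841834 -1.41111365] 0.008142629179315996
0.06 [[231.7 142.5]] [[278.4 305.9]]
0.0 [[233.3 157.7]] [[279.1 249.9]]
-0.017 [[233.8 161.8]] [[279.2 239.6]]
```

View pics/z4.png

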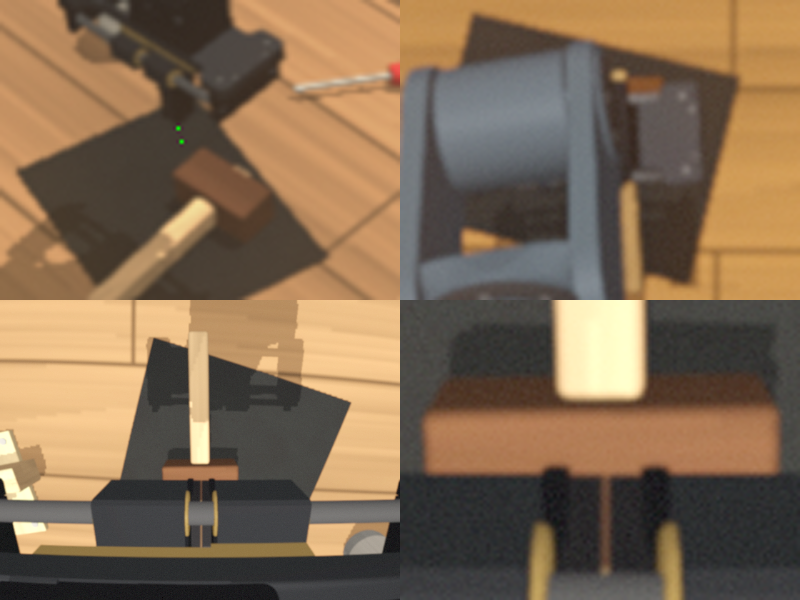

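The lifted views show the mallet unmoved. The shut fingertips appear at wrist row ~250, which is the TCP's own projection rather than 17 mm beyond it (row 240). The tips therefore seem to sit higher than the text says, so I'll open, go lower and feel for contact.

>>> play_rows --motion '[[[0,0,0,0,0,0],[0,0,0,0,0,0],[0,0,0,0,0,0],[0,0,0,0,0,0],[0,0,0,0,0,0],[0,0,0,0,0,0],[0,0,0,0,0,0],[0,0,0,0,0,0]]]' --fingers 0.06

```text
time_s: 7.03
position: [0.484, 0.1927, 0.1469]
tcp_rot: [[-0.998, -0.057, -0.0], [-0.057, 0.998, 0.0], [0.0, 0.0, -1.0]]
force: [-0.7, 0.8, 0.5]
opening: 0.527
grasp_force: 0.0
```

To row units: 0.122 m / 0.75 = 0.1627, 0.12 m / 0.75 = 0.16.

>>> play_rows --motion '[[[0,0,0.04,0,0,0],[0,0,0.08,0,0,0],[0,0,0.12,0,0,0],[0,0,0.1467,0,0,0],[0,0,0.16,0,0,0],[0,0,0.1627,0,0,0],[0,0,0.1627,0,0,0],[0,0,0.1627,0,0,0]]]'

```text
time_s: 7.7
position: [0.485, 0.1928, 0.0259]
tcp_rot: [[-0.998, -0.057, 0.002], [-0.057, 0.998, 0.0], [-0.002, 0.0, -1.0]]
force: [0.3, -0.3, -0.2]
opening: 0.689
grasp_force: 0.0
```

To row units: 0.004 m / 0.75 = 0.0053, 0.002 m / 0.75 = 0.0027.

>>> play_rows --motion '[[[0,0,0.0027,0,0,0],[0,0,0.0053,0,0,0],[0,0,0.0053,0,0,0]]]'

```text
time_s: 7.95
position: [0.4844, 0.1928, 0.0216]
tcp_rot: [[-0.998, -0.057, 0.001], [-0.057, 0.998, 0.0], [-0.001, 0.0, -1.0]]
force: [0.4, -0.5, 0.1]
opening: 0.692
grasp_force: 0.0
```

To row units: 0.004 m / 0.75 = 0.0053, 0.002 m / 0.75 = 0.0027.

>>> play_rows --motion '[[[0,0,0.0027,0,0,0],[0,0,0.0053,0,0,0],[0,0,0.0053,0,0,0]]]'

```text
time_s: 8.2
position: [0.4838, 0.1926, 0.0167]
tcp_rot: [[-0.998, -0.057, -0.0], [-0.057, 0.998, -0.0], [0.0, -0.0, -1.0]]
force: [0.5, -0.3, 0.4]
opening: 0.686
grasp_force: 0.0
```

```bash
python3 go.py .484 .193 .01 93.4
```

```text
t 8.2 pos [0.4838 0.1926 0.0167] yaw 93.29 F [ 0.5 -0.3  0.4] open 59.7 grip 0.0
shift [-0.0002, 0.0004, 0.0067] turn [-0.0, -0.02, -0.11]
```

To row units: 0.005 m / 0.75 = 0.0067, 0.004 m / 0.75 = 0.0053.

>>> play_rows --motion '[[[0,0,0.0027,0,0,0],[0,0,0.0053,0,0,0],[0,0,0.0067,0,0,0],[0,0,0.0067,0,0,0]]]'

```text
time_s: 8.53
position: [0.4838, 0.1926, 0.0116]
tcp_rot: [[-0.998, -0.057, -0.001], [-0.057, 0.998, -0.0], [0.001, -0.0, -1.0]]
force: [-0.3, 0.1, 0.4]
opening: 0.689
grasp_force: 0.0
```

To row units: 0.003 m / 0.75 = 0.004, 0.002 m / 0.75 = 0.0027.

>>> play_rows --motion '[[[0,0,0.0027,0,0,0],[0,0,0.004,0,0,0],[0,0,0.004,0,0,0]]]'

```text
time_s: 8.78
position: [0.4838, 0.1926, 0.0087]
tcp_rot: [[-0.998, -0.057, -0.0], [-0.057, 0.998, -0.0], [0.0, -0.0, -1.0]]
force: [-0.4, -1.0, 0.2]
opening: 0.689
grasp_force: 0.0
```

>>> play_rows --motion '[[[0,0,0,0,0,0],[0,0,0,0,0,0],[0,0,0,0,0,0],[0,0,0,0,0,0],[0,0,0,0,0,0],[0,0,0,0,0,0],[0,0,0,0,0,0],[0,0,0,0,0,0]]]' --fingers 0.0

```text
time_s: 9.45
position: [0.4839, 0.1926, 0.009]
tcp_rot: [[-0.998, -0.057, -0.0], [-0.057, 0.998, -0.0], [0.0, -0.0, -1.0]]
force: [0.2, 0.0, 0.9]
opening: 0.25
grasp_force: 30.0
```

>>> play_rows --motion '[[[0,0,0,0,0,0],[0,0,0,0,0,0],[0,0,0,0,0,0],[0,0,0.0027,0,0,0],[0,0,0.0053,0,0,0],[0,0,0.0053,0,0,0]]]' --fingers 0.04

```text
time_s: 9.95
position: [0.4837, 0.1926, 0.0045]
tcp_rot: [[-0.998, -0.057, -0.001], [-0.057, 0.998, -0.0], [0.001, -0.0, -1.0]]
force: [-0.3, 0.4, 0.3]
opening: 0.454
grasp_force: 0.0
```

To row units: 0.003 m / 0.75 = 0.004, 0.002 m / 0.75 = 0.0027.

>>> play_rows --motion '[[[0,0,0.0027,0,0,0],[0,0,0.004,0,0,0],[0,0,0.004,0,0,0]]]'

```text
time_s: 10.2
position: [0.4838, 0.1926, 0.0016]
tcp_rot: [[-0.998, -0.057, -0.001], [-0.057, 0.998, -0.0], [0.001, -0.0, -1.0]]
force: [-0.3, -0.1, 0.1]
opening: 0.464
grasp_force: 0.0
```

>>> play_rows --motion '[[[0,0,0,0,0,0],[0,0,0,0,0,0],[0,0,0,0,0,0],[0,0,0,0,0,0],[0,0,0,0,0,0],[0,0,0,0,0,0]]]' --fingers 0.0

```text
time_s: 10.7
position: [0.484, 0.1927, 0.002]
tcp_rot: [[-0.998, -0.057, 0.0], [-0.057, 0.998, 0.0], [-0.0, 0.0, -1.0]]
force: [-0.3, 0.5, 0.3]
opening: 0.251
grasp_force: 30.0
```

>>> play_rows --motion '[[[0,0,-0.0067,0,0,0],[0,0,-0.0267,0,0,0],[0,0,-0.0667,0,0,0],[0,0,-0.1067,0,0,0],[0,0,-0.1067,0,0,0],[0,0,-0.1067,0,0,0]]]'

```text
time_s: 11.2
position: [0.4849, 0.1928, 0.0834]
tcp_rot: [[-0.998, -0.057, 0.003], [-0.057, 0.998, 0.001], [-0.004, 0.0, -1.0]]
force: [-0.2, -0.1, -3.4]
opening: 0.252
grasp_force: 30.0
```

```bash
python3 - <<'E'
from h import *
c=imaging.capture("wrist"); save("w5",c["frame"]); np.savez("w5.npz",**c)
s=bot.read_state(); print(s["position"],s["force"],s["moment"],s["opening"],s["grasp_force"],s["time_s"])
E
```

```text
[0.48360874 0.19258136 0.08208403] [ 0.56979337 -0.03693806 -2.32655732] [0.04030016 0.02282888 0.04253529] 0.2488746271456729 29.9983611702919 11.25
```

View pics/w5.png

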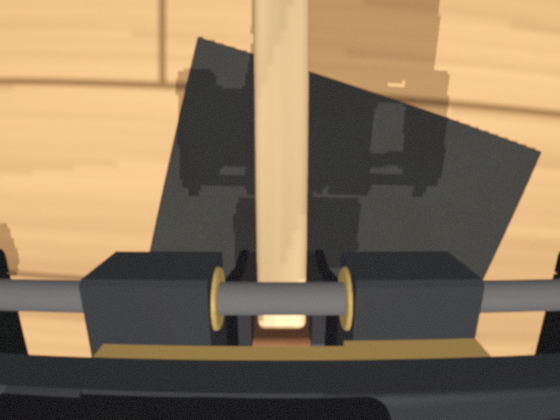

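The mallet is held level (opening 21.8 mm, about 3 N weight). Next I'll take it to the standby pose in front of the wedge butt.

To row units: -0.1625 m / 0.75 = -0.2167, -0.14 m / 0.75 = -0.1867, -9.4 degrees / 360 = -0.0261.

>>> play_rows --motion '[[[0.004,-0.0467,0,0,0,-0.0111],[0.008,-0.0933,0,0,0,-0.0194],[0.012,-0.14,0,0,0,-0.0261],[0.016,-0.1867,0,0,0,-0.0261],[0.0173,-0.2167,0,0,0,-0.0261],[0.0173,-0.2167,0,0,0,-0.0261],[0.0173,-0.2167,0,0,0,-0.0261]]]'

```text
time_s: 11.83
position: [0.4791, 0.0287, 0.0805]
tcp_rot: [[-0.976, -0.216, -0.004], [-0.216, 0.976, 0.001], [0.003, 0.002, -1.0]]
force: [-0.3, -0.2, -3.0]
opening: 0.252
grasp_force: 30.0
```

```bash
cat > look.py <<'E'
import sys; from h import *
sys.argv=[sys.argv[0]]+sys.argv[1:]
c=imaging.capture("top"); fr=c["frame"]; S=np.array([.5397,-.1339]);a=np.radians(12.7);ex=np.array([np.cos(a),np.sin(a)]);ey=np.array([-ex[1],ex[0]])
for cam in ["top","wrist","side"]:
    c=imaging.capture(cam)
    for n in ["wedge_butt","wedge","mallet"]:
        for d in finder.recognise(cam,n)[:1]:
            q=np.array(d["at"]); print(cam,n,q.round(3),"shoe xy",(ex@(q[:2]-S)).round(3),(ey@(q[:2]-S)).round(3),round(d["confidence"],2))
s=bot.read_state(); p=np.array(s["position"])[:2]-S; print("tcp shoe",(ex@p).round(4),(ey@p).round(4),"z",s["position"][2].round(4),"F shoe",(ex@s["force"][:2]).round(1),(ey@s["force"][:2]).round(1),s["time_s"])
E
python3 look.py; python3 go.py .4798 .03 .013 102.7
```

```text
top wedge_butt [ 0.548 -0.107  0.049] shoe xy 0.014 0.025 0.53
top wedge [ 0.553 -0.11   0.046] shoe xy 0.018 0.021 0.79
top mallet [ 0.552 -0.097  0.006] shoe xy 0.02 0.033 0.61
wrist wedge_butt [ 0.538 -0.106  0.05 ] shoe xy 0.004 0.027 0.68
wrist wedge [ 0.542 -0.108  0.048] shoe xy 0.007 0.025 0.69
wrist mallet [0.419 0.02  0.112] shoe xy -0.084 0.177 0.85
side wedge_butt [ 0.54  -0.075  0.05 ] shoe xy 0.014 0.058 0.66
side wedge [ 0.536 -0.076  0.052] shoe xy 0.009 0.058 0.84
side mallet [0.416 0.014 0.108] shoe xy -0.088 0.171 0.55
tcp shoe -0.0219 0.1728 z 0.082 F shoe 0.0 0.5 12.4833
t 12.48 pos [0.4803 0.0299 0.082 ] yaw 102.71 F [-0.1  0.5 -3.9] open 21.8 grip 30.0
shift [0.0005, 0.0002, 0.069] turn [-0.0, 0.01, 0.01]
```

To row units: 0.069 m / 0.75 = 0.092, 0.055 m / 0.75 = 0.0733.

>>> play_rows --motion '[[[0,0,0.04,0,0,0],[0,0,0.0733,0,0,0],[0,0,0.092,0,0,0],[0,0,0.092,0,0,0],[0,-0.0107,0.092,0,0,0],[0,-0.0187,0.092,0,0,0],[0,-0.0187,0.092,0,0,0]]]'

```text
time_s: 13.07
position: [0.4856, 0.0144, 0.0141]
tcp_rot: [[-0.976, -0.219, 0.004], [-0.219, 0.976, -0.001], [-0.004, -0.002, -1.0]]
force: [0.2, 0.8, -2.6]
opening: 0.249
grasp_force: 30.0
```

To row units: -0.016 m / 0.75 = -0.0213, 0.002 m / 0.75 = 0.0027.

>>> play_rows --motion '[[[0,-0.008,0,0,0,0],[0,-0.016,0,0,0,0],[0,0.0027,0,0,0,0],[0,0.0027,0,0,0,0],[0,-0.0093,0,0,0,0],[0,-0.0213,0,0,0,0]]]'

```text
time_s: 13.57
position: [0.4871, -0.0002, 0.0132]
tcp_rot: [[-0.975, -0.221, 0.0], [-0.221, 0.975, -0.0], [-0.0, -0.0, -1.0]]
force: [0.0, 0.4, -3.3]
opening: 0.249
grasp_force: 30.0
```

```bash
sed -i 's/for cam in \["top","wrist","side"\]/for cam in sys.argv[1:]/' look.py; python3 look.py side
```

```text
side wedge_butt [ 0.548 -0.112  0.054] shoe xy 0.013 0.019 0.58
side wedge [ 0.548 -0.113  0.05 ] shoe xy 0.013 0.018 0.56
side mallet [ 0.422 -0.021  0.041] shoe xy -0.089 0.136 0.69
tcp shoe -0.022 0.142 z 0.0129 F shoe -0.4 0.0 13.8167
```

To row units: -0.01 m / 0.75 = -0.0133, 0.006 m / 0.75 = 0.008.

>>> play_rows --motion '[[[0,0.0133,0,0,0,0],[0,0.0133,0,0,0,0],[0,0,0,0,0,0],[0,-0.0067,0,0,0,0],[0,0.008,0,0,0,0],[0,0.008,0,0,0,0],[0,-0.0053,0,0,0,0],[0,-0.0133,0,0,0,0]]]'

```text
time_s: 14.48
position: [0.4878, -0.0093, 0.0128]
tcp_rot: [[-0.975, -0.221, -0.003], [-0.221, 0.975, 0.001], [0.003, 0.002, -1.0]]
force: [-0.7, 1.1, -3.0]
opening: 0.25
grasp_force: 30.0
```

```bash
python3 look.py
```

```text
tcp shoe -0.0234 0.1322 z 0.0127 F shoe -0.8 -0.4 14.5333
```

To row units: -0.01 m / 0.75 = -0.0133, 0.006 m / 0.75 = 0.008.

>>> play_rows --motion '[[[0,0.0133,0,0,0,0],[0,0.0133,0,0,0,0],[0,0,0,0,0,0],[0,-0.0067,0,0,0,0],[0,0.008,0,0,0,0],[0,0.008,0,0,0,0],[0,-0.0053,0,0,0,0],[0,-0.0133,0,0,0,0]]]'

```text
time_s: 15.2
position: [0.4865, -0.016, 0.0126]
tcp_rot: [[-0.976, -0.22, -0.011], [-0.22, 0.976, 0.006], [0.009, 0.008, -1.0]]
force: [-5.7, 25.9, 4.8]
opening: 0.252
grasp_force: 31.0
```

```bash
python3 look.py
```

```text
tcp shoe -0.0263 0.1267 z 0.0125 F shoe 1.4 20.4 15.25
```

Resistance: about 21–26 N at TCP y = 0.1267. I'll back off and tap lighter to see whether it still advances.

To row units: 0.012 m / 0.75 = 0.016, 0.0015 m / 0.75 = 0.002.

>>> play_rows --motion '[[[0,0.016,0,0,0,0],[0,0.016,0,0,0,0],[0,0.016,0,0,0,0],[0,0.0093,0,0,0,0],[0,0.002,0,0,0,0],[0,0.002,0,0,0,0]]]'

```text
time_s: 15.75
position: [0.4881, -0.0154, 0.0128]
tcp_rot: [[-0.976, -0.219, -0.006], [-0.219, 0.976, 0.005], [0.005, 0.006, -1.0]]
force: [-0.5, 16.8, 1.2]
opening: 0.257
grasp_force: 30.4
```

```bash
python3 look.py
```

```text
tcp shoe -0.0241 0.127 z 0.0128 F shoe 2.3 15.7 15.8
```

To row units: 0.012 m / 0.75 = 0.016, 0.006 m / 0.75 = 0.008.

>>> play_rows --motion '[[[0,0.016,0,0,0,0],[0,0.016,0,0,0,0],[0,0.016,0,0,0,0],[0,0.008,0,0,0,0],[0,0,0,0,0,0],[0,0,0,0,0,0]]]'

```text
time_s: 16.3
position: [0.4878, -0.0154, 0.0127]
tcp_rot: [[-0.976, -0.218, -0.007], [-0.218, 0.976, 0.005], [0.006, 0.007, -1.0]]
force: [-1.4, 17.6, 1.8]
opening: 0.255
grasp_force: 30.5
```

```bash
python3 look.py
```

```text
tcp shoe -0.0244 0.1271 z 0.0127 F shoe 1.8 15.7 16.35
```

To row units: 0.014 m / 0.75 = 0.0187, 0.007 m / 0.75 = 0.0093.

>>> play_rows --motion '[[[0,0.0187,0,0,0,0],[0,0.0187,0,0,0,0],[0,0.0093,0,0,0,0],[0,-0.0007,0,0,0,0],[0,0.0187,0,0,0,0],[0,0.0187,0,0,0,0],[0,0.0093,0,0,0,0],[0,-0.0013,0,0,0,0]]]'

```text
time_s: 17.02
position: [0.4866, -0.0164, 0.0126]
tcp_rot: [[-0.976, -0.219, -0.011], [-0.219, 0.976, 0.006], [0.009, 0.008, -1.0]]
force: [-7.4, 27.4, 3.9]
opening: 0.263
grasp_force: 31.2
```

```bash
python3 look.py
```

```text
tcp shoe -0.0266 0.1261 z 0.0124 F shoe 1.9 21.0 17.0667
```

To row units: 0.12 m / 0.75 = 0.16, 0.09 m / 0.75 = 0.12.

>>> play_rows --motion '[[[0,0.0267,0,0,0,0],[0,0.0667,0,0,0,0],[0,0.08,-0.0267,0,0,0],[0,0.08,-0.0667,0,0,0],[0,0.12,-0.0933,0,0,0],[0,0.16,-0.0933,0,0,0],[0,0.16,-0.0933,0,0,0],[0,0.16,-0.0933,0,0,0]]]'

```text
time_s: 17.73
position: [0.4658, 0.0981, 0.0836]
tcp_rot: [[-0.975, -0.222, 0.002], [-0.222, 0.975, -0.001], [-0.002, -0.001, -1.0]]
force: [0.1, -0.7, -3.0]
opening: 0.255
grasp_force: 29.9
```

```bash
python3 - <<'E'
from h import *
s=imaging.capture("side"); t=imaging.capture("top"); w=imaging.capture("wrist")
f=lambda im,x,y,w,h:cv2.resize(im[y:y+h,x:x+w],(400,300),interpolation=cv2.INTER_CUBIC)
save("z6",np.vstack([np.hstack([f(s["frame"],290,175,80,60),f(t["frame"],287,142,80,60)]),np.hstack([f(s["frame"],220,140,120,90),cv2.resize(w["frame"],(400,300))])]))
st=bot.read_state();print(st["position"],st["time_s"],st["force"],st["moment"],st["opening"])
E
```

```text
[0.46584489 0.0970031  0.08277339] 17.8833 [-0.15214366 -0.08516631 -3.22390876] [0.02383693 0.00951425 0.00027266] 0.24920807902840997
```

View pics/z6.png

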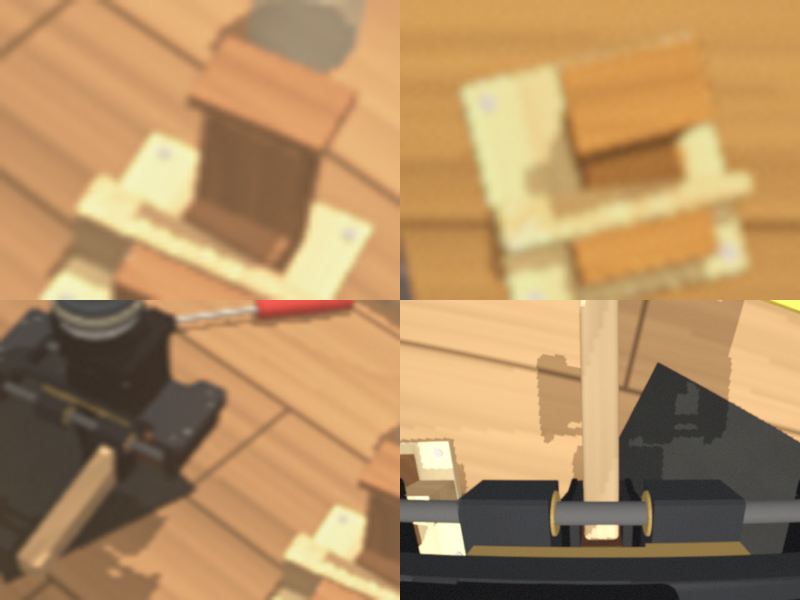

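The wedge has gone in: its butt is now near (82,205) in the side crop, and the thin end passes the board on the right. I'll give a few more separate light taps to be sure it no longer advances.

To row units: -0.1195 m / 0.75 = -0.1593, -0.07 m / 0.75 = -0.0933.

>>> play_rows --motion '[[[0,-0.04,0.0133,0,0,0],[0,-0.08,0.04,0,0,0],[0,-0.08,0.08,0,0,0],[0,-0.0933,0.0933,0,0,0],[0,-0.1333,0.0933,0,0,0],[0,-0.1333,0.0933,0,0,0],[0,-0.1507,0.0933,0,0,0],[0,-0.1593,0.0933,0,0,0]]]'

```text
time_s: 18.55
position: [0.4862, -0.0161, 0.0124]
tcp_rot: [[-0.976, -0.218, -0.011], [-0.218, 0.976, 0.006], [0.009, 0.009, -1.0]]
force: [-3.6, 23.7, -0.2]
opening: 0.253
grasp_force: 31.1
```

```bash
python3 look.py
```

```text
tcp shoe -0.0263 0.1268 z 0.0125 F shoe 2.7 18.6 18.6
```

To row units: 0.014 m / 0.75 = 0.0187, 0.007 m / 0.75 = 0.0093.

>>> play_rows --motion '[[[0,0.0187,0,0,0,0],[0,0.0187,0,0,0,0],[0,0.0093,0,0,0,0],[0,0,0,0,0,0],[0,0.0187,0,0,0,0],[0,0.0187,0,0,0,0],[0,0.0093,0,0,0,0],[0,0,0,0,0,0]]]'

```text
time_s: 19.27
position: [0.4871, -0.0161, 0.0127]
tcp_rot: [[-0.976, -0.22, -0.009], [-0.22, 0.976, 0.005], [0.008, 0.007, -1.0]]
force: [-6.4, 25.2, 2.2]
opening: 0.26
grasp_force: 31.1
```

```bash
python3 look.py
```

```text
tcp shoe -0.0259 0.1263 z 0.0126 F shoe 1.5 19.8 19.3167
```

To row units: 0.014 m / 0.75 = 0.0187, 0.007 m / 0.75 = 0.0093.

>>> play_rows --motion '[[[0,0.0187,0,0,0,0],[0,0.0187,0,0,0,0],[0,0.0093,0,0,0,0],[0,0,0,0,0,0],[0,0.0187,0,0,0,0],[0,0.0187,0,0,0,0],[0,0.0093,0,0,0,0],[0,0,0,0,0,0]]]'

```text
time_s: 19.98
position: [0.4872, -0.0163, 0.0126]
tcp_rot: [[-0.976, -0.219, -0.009], [-0.219, 0.976, 0.005], [0.008, 0.007, -1.0]]
force: [-6.3, 25.3, 1.8]
opening: 0.259
grasp_force: 31.2
```

```bash
python3 look.py
```

```text
tcp shoe -0.0258 0.1261 z 0.0125 F shoe 1.3 19.7 20.0333
```

The wedge has stopped: 0.1263, then 0.1261 at about 20–25 N over repeated taps. Now I'll return the mallet.

To row units: 0.19 m / 0.75 = 0.2533, -0.07 m / 0.75 = -0.0933, 9.4 degrees / 360 = 0.0261.

>>> play_rows --motion '[[[0,0.0267,0,0,0,0],[0,0.0667,0,0,0,0],[0,0.08,-0.0267,0,0,0],[0,0.0933,-0.0667,0,0,0],[0,0.1333,-0.0933,0,0,0],[0,0.1733,-0.0933,0,0,0.0111],[0,0.2133,-0.0933,0,0,0.025],[0,0.2533,-0.0933,0,0,0.0261]]]'

```text
time_s: 20.7
position: [0.4516, 0.1669, 0.084]
tcp_rot: [[-0.999, -0.052, 0.004], [-0.052, 0.999, -0.0], [-0.004, -0.0, -1.0]]
force: [-0.0, -0.1, -2.2]
opening: 0.248
grasp_force: 29.9
```

```bash
python3 go.py .461 .2325 .082 93.3
```

```text
t 20.7 pos [0.4516 0.1669 0.084 ] yaw 93.01 F [-0.  -0.1 -2.2] open 21.6 grip 29.9
shift [-0.0128, 0.0651, 0.002] turn [-0.02, 0.23, -0.29]
```

To row units: 0.076 m / 0.75 = 0.1013, 0.072 m / 0.75 = 0.096.

>>> play_rows --motion '[[[-0.008,0.04,0,0,0,0],[-0.0167,0.0867,0,0,0,0],[-0.0167,0.0867,0,0,0,0],[-0.0167,0.0867,0.04,0,0,0],[-0.0167,0.0867,0.08,0,0,0],[-0.0167,0.0867,0.096,0,0,0],[-0.0167,0.0867,0.1013,0,0,0],[-0.0167,0.0867,0.1013,0,0,0]]]'

```text
time_s: 21.37
position: [0.459, 0.2315, 0.006]
tcp_rot: [[-0.998, -0.056, -0.001], [-0.056, 0.998, -0.001], [0.001, -0.0, -1.0]]
force: [-0.6, -0.2, -2.5]
opening: 0.252
grasp_force: 29.9
```

```bash
python3 go.py .461 .2325 .002 93.3
```

```text
t 21.37 pos [0.459  0.2315 0.006 ] yaw 93.21 F [-0.6 -0.2 -2.5] open 21.9 grip 29.9
shift [-0.0021, 0.0009, 0.004] turn [-0.03, -0.05, -0.09]
```

To row units: 0.0035 m / 0.75 = 0.0047, 0.002 m / 0.75 = 0.0027.

>>> play_rows --motion '[[[0,0,0.0027,0,0,0],[0,0,0.0047,0,0,0],[0,0,0.0047,0,0,0],[0,0,0.0047,0,0,0]]]'

```text
time_s: 21.7
position: [0.4589, 0.2329, 0.0043]
tcp_rot: [[-0.998, -0.057, 0.002], [-0.057, 0.998, 0.0], [-0.002, 0.0, -1.0]]
force: [-0.7, -0.1, -3.3]
opening: 0.254
grasp_force: 29.9
```

To row units: 0.001 m / 0.75 = 0.0013.

>>> play_rows --motion '[[[0,0,0.0013,0,0,0],[0,0,0.0013,0,0,0],[0,0,0.0013,0,0,0]]]'

```text
time_s: 21.95
position: [0.4582, 0.233, 0.0027]
tcp_rot: [[-0.998, -0.058, 0.0], [-0.058, 0.998, 0.0], [-0.0, 0.0, -1.0]]
force: [-0.8, -0.5, -2.5]
opening: 0.253
grasp_force: 29.9
```

```bash
python3 go.py .461 .2325 .002 93.3
```

```text
t 21.95 pos [0.4582 0.233  0.0027] yaw 93.3 F [-0.8 -0.5 -2.5] open 22.0 grip 29.9
shift [-0.0028, -0.0006, 0.0007] turn [0.0, 0.03, 0.0]
```

To row units: 0.001 m / 0.75 = 0.0013.

>>> play_rows --motion '[[[0,0,0.0013,0,0,0],[0,0,0.0013,0,0,0],[0,0,0.0013,0,0,0]]]'

```text
time_s: 22.2
position: [0.4582, 0.2329, 0.0015]
tcp_rot: [[-0.998, -0.057, 0.0], [-0.057, 0.998, 0.0], [-0.0, 0.0, -1.0]]
force: [0.3, 0.2, -2.8]
opening: 0.257
grasp_force: 29.9
```

>>> play_rows --motion '[[[0,0,0,0,0,0],[0,0,0,0,0,0],[0,0,0,0,0,0],[0,0,0,0,0,0],[0,0,0,0,0,0],[0,0,0,0,0,0]]]' --fingers 0.05

```text
time_s: 22.7
position: [0.4582, 0.2329, 0.0016]
tcp_rot: [[-0.998, -0.057, 0.0], [-0.057, 0.998, 0.0], [-0.0, 0.0, -1.0]]
force: [0.6, -0.9, 0.2]
opening: 0.551
grasp_force: 0.0
```

To row units: -0.15 m / 0.75 = -0.2, -0.12 m / 0.75 = -0.16.

>>> play_rows --motion '[[[0,0,-0.0133,0,0,0],[0,0,-0.0533,0,0,0],[0,0,-0.1067,0,0,0],[0,0,-0.16,0,0,0],[0.0267,0.04,-0.2,0,0,0],[0.0533,0.0933,-0.2,0,0,0],[0.08,0.1467,-0.2,0,0,0],[0.08,0.2,-0.2,0,0,0]]]'

```text
time_s: 23.37
position: [0.3871, 0.3714, 0.1532]
tcp_rot: [[-0.998, -0.057, -0.002], [-0.057, 0.998, -0.001], [0.002, -0.001, -1.0]]
force: [1.0, -1.0, 0.2]
opening: 0.571
grasp_force: 0.0
```

To row units: 0.16 m / 0.75 = 0.2133, 0.12 m / 0.75 = 0.16.

>>> play_rows --motion '[[[0.0267,0.0533,0,0,0,0],[0.0533,0.1067,0,0,0,0],[0.08,0.16,0,0,0,0],[0.08,0.2133,0,0,0,0],[0.08,0.2133,0,0,0,0],[0.08,0.2133,0,0,0,0]]]'

```text
time_s: 23.87
position: [0.3207, 0.5306, 0.1521]
tcp_rot: [[-0.998, -0.061, 0.002], [-0.061, 0.998, 0.002], [-0.002, 0.002, -1.0]]
force: [-0.2, -1.0, -0.6]
opening: 0.575
grasp_force: 0.0
```

```bash
python3 - <<'E'
from h import *
s=imaging.capture("side"); t=imaging.capture("top")
f=lambda im,x,y,w,h:cv2.resize(im[y:y+h,x:x+w],(400,300),interpolation=cv2.INTER_CUBIC)
save("z7",np.vstack([np.hstack([f(s["frame"],290,175,80,60),f(t["frame"],287,142,80,60)]),np.hstack([f(s["frame"],180,140,120,90),f(t["frame"],162,160,120,90)])]))
print(finder.recognise("top","mallet")[:1],finder.recognise("side","mallet")[:1])
st=bot.read_state();print(st["position"],st["time_s"],st["force"],st["opening"])
E
```

```text
[{'at': [0.4894, 0.2247, 0.0392], 'confidence': 0.81}] [{'at': [0.4813, 0.2259, 0.0317], 'confidence': 0.68}]
[0.32185555 0.52601661 0.1514041 ] 24.0667 [-0.26066976  0.51038929  0.34783606] 0.5726258255322069
```

View pics/z7.png

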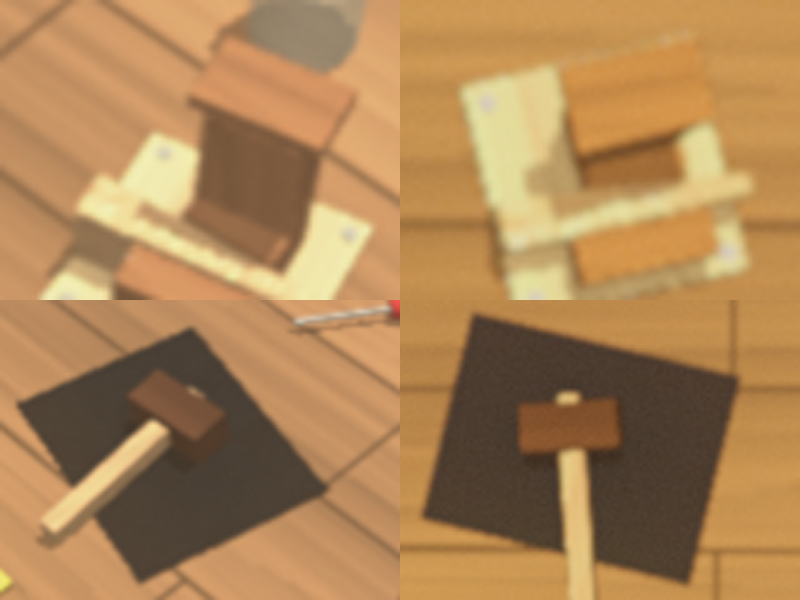

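The mallet lies flat with its head near the mat's centre, at about (569,425) in the crop. The wedge sits in the gap as after the taps, and the arm is clear.

```bash
python3 -c "
from rig import bot
print(bot.hand_in())"
```

```text
the job is handed in; nothing more can be done
None
```

The job is handed in: light taps drove the wedge until it stopped advancing (highest force read at the wrist 27 N, so some ran over the suggested 20 N), and the mallet was laid flat near the middle of the mat and released, at about 24 s.

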